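# Fit the hanging tool rest to the lathe

## Robot

A 7-joint arm with a two-finger parallel gripper is mounted at the origin on the work surface. World frame = base frame: x ahead of the robot, y to its left, z up, the work surface at z = 0. Lengths are in m, angles in degrees, forces in N, time in s.
With the tool pointing down it reaches from about 0.425 to 0.875 m from the base axis. Payload 4.7 kg.
Tool frame: the origin (TCP) lies at the very end of the fingers, on their centre line; the grasp point (between the pads) lies 19 mm behind it; z points along the fingers, y is the direction in which the jaws open and shut (so a half turn about z gives the same grasp; the last joint's range is limited). The gripper opens to 87 mm and grips with 3 to 60 N. Pads are 19 mm wide; open, the fingers measure 117 mm over their backs; the gripper's body (75 mm by 190 mm) begins 51 mm behind the grasp point.
Start: joints at [67.328, 18.392, -4.016, 83.108, 1.295, 78.541, -3.26], TCP at [0.259, -0.596, 0.223] pointing down, gripper open.
Joint ranges: [-163.93, 163.93], [-17.29, 119.83], [-79.2, 71.16], [3.27, 140.29], [-89.18, 269.18], [5.43, 117.66], [-154.24, 154.24]. Speed limits (degrees/s): [147.25, 147.25, 180, 180, 180, 180, 180].

## Interface

Orientations are given as [roll, pitch, yaw] about the fixed x, y, z axes, in that order (R = Rz(yaw) Ry(pitch) Rx(roll)).
In Python, from cell import env gives the robot as it stands.
- The arm moves only by the tool servo_tool, never from a script. Its argument "increments" is a list that holds one entry, the list of rows, each a list of 7 numbers: the shift along the tool's x, y, z in m, then the turn, a rotation vector about the tool's x, y, z in degrees, then the opening, from -1 (shut) to 1 (fully open). In form: [[[dx, dy, dz, rx, ry, rz, fingers], ...]]. A call has 1 to 20 rows; each row is the pose to reach, as a shift and turn from the pose commanded when the call began, along the tool's axes at that moment; what a row does not reach only later rows make up. A row lasts 1/10 s, in which the tool goes at most 50 mm and 8.59 degrees, less where a joint would pass 70% of its speed; a pose out of reach is approached as far as the arm can. A call with a gripper value outside its range is refused whole. The fingers move at their own pace and stop on an object; "squeeze" is the grip in N (left out, the last holds). Time passes only in rows, so rows that repeat a pose let the fingers close. It gives the time, the measured TCP pose, the force and the opening at its end, in the units of the state.
- env.get_obs(): the state, without advancing time (a new reading comes with each control period).
- env.read_camera(name): name is "side" or "top"; returns a dict with "frame" (420x560x3 uint8, blue, green, red), "intrinsics" (3x3 intrinsics, pixels), "rvec" (rotation vector, rad) and "tvec" (3), from world to camera coordinates, as OpenCV has them. Camera axes: x right, y down, z forward; pixel columns grow to the right and rows downward; lengths in m; the calibration is good to about 2 mm. A picture is of the moment at which its call begins. There is no depth.
- env.sign_off(): hands the job in, once; it reports no verdict.
The state is a dict: "time_s": time; "qpos": joint angles; "joint_velocities": joint speeds; "effort": joint torques, N m; "tool_pos": TCP position; "tool_rot": TCP orientation; "force": force on the tool from outside, world axes, zero at the start; "wrist_torque": the same for the moment, N m; "grip_width": finger opening in m.
Only numpy, scipy, OpenCV 4.12 (cv2) and the standard library are available. Lean on these libraries where they do the work, as an engineer would, in place of code of your own. Each camera call takes 0.05 s, during which the arm holds its last target.

## Task

The lathe has no tool rest on it: lift the T-shaped tool rest up and off the two hooks of the wooden rack, turn it so that its flat-sided post matches the slot-like hole in the lathe's banjo (the grey bracket on the bed), and slide the post down through the hole until the collar sits flush on the banjo. Lower it all the way, do not let it drop in, then let go, and leave the other things on the bench where they are.

Things in the scene. Friction and masses are not known exactly. Their poses are not given: they have to be found in the camera images.
- tool_rest: tool rest: dark iron T with a steel post, 0.35 to 0.65 kg. Origin: centre of the collar's underside, on the post axis; z up along the post, y along the bar; fits either way round (half turn about z). Collar 22 (x) x 34 (y) mm, z 0 to 8 mm. Bar 14 mm thick (x), 150 mm long (y), z 8 to 38 mm, flat sides. Hangs at the start with the bar's underside on both hooks, post down
- bar_mid (a point): middle of the tool rest's bar, 28 mm above the rest's origin: the place to grip, across the 14 mm thickness (the rest's x), from above. Axes as tool_rest
- post_tip (a point): lower end of the tool rest's post, on its axis, 75 mm below the rest's origin. The post is rectangular, 16 mm (x) by 26 mm (y); its last 7 mm are reduced to 12 x 22 mm
- rack: fixed wooden rack, origin on the table, z up. U hooks of 8 mm rod at y = -45 and +45 mm; seat 130 mm high (rest's origin then at 122). The bar lies along y near x = 0. Tips on the -x side rise 18 mm above the seat, rear limbs 16 mm: lift the bar 20 mm or more. Behind each hook an upright at x = 85 to 103 mm, 24 mm wide, 160 high, joined by a low board. Base x -50 to 110 mm, 170 wide, 15 high
- banjo: fixed grey cast bracket on the lathe bed. Origin on the hole's axis at bed-top height, 80 mm above the table; z up; y is the long direction of the hole (the rest's bar ends parallel to y); its foot lies along +x over the bed. Column 52 (x) x 60 (y) mm, 55 mm high. The black clamp knob on its -x side is already slack: leave it
- hole (a point): middle of the mouth of the banjo's through hole, 55 mm above the banjo's origin, same axes. Hole 19 mm (x) by 29 mm (y), 55 mm deep, open below, mouth chamfered 3 mm. With the rest home its origin coincides with this point and the post sticks out 20 mm below
- short_rest: bystander: a shorter T-shaped tool rest with a round post, lying flat, 100 mm bar; origin on its underside; leave it
- blank: bystander: square wood blank, red with cream stripes, 140 x 30 x 30 mm, lying; origin on its underside; leave it
- chisel: bystander: turning chisel with wooden handle, 275 mm long, lying; origin on its underside; leave it
- wax_jar: bystander: squat amber jar with brass lid, 68 mm across, 60 mm high; origin on its underside; leave it
- sanding_block: bystander: cork block 100 x 60 x 35 mm; origin on its underside; leave it
- oil_bottle: bystander: amber bottle 64 mm across, 150 mm high; origin on its underside; leave it
- mallet: bystander: carver's mallet standing on its head, 84 mm across, 200 mm high; origin on its underside; leave it
Mind the look-alikes: they are no part of the job. Leave any purple look-alike of the tool_rest alone.

How it is judged (in metres and radians):
On the way, in this order (a step that is already met when the one before it is completed fails the run):
1. the tool rest is lifted up off the hooks: raised by at least 22 mm and no longer touching the rack (z of tool_rest in the frame of rack above 0.144 m and contact force between tool_rest and rack below 0.05 N), for 0.1 s.
2. the post has entered the banjo's hole from above, at least 10 mm deep (z of post_tip in the frame of hole below -0.01 m and horizontal distance between post_tip and hole below 0.006 m and horizontal distance between tool_rest and hole below 0.012 m), for 0.1 s.
At the end, for the whole second after the job is handed in: the tool rest stands at rest in the banjo, let go: its origin within 3 mm in height and 4 mm sideways of the hole's mouth (collar flush), bar parallel to the banjo's y within 0.17 rad either way round, upright within 0.06 rad (z of tool_rest in the frame of hole between -0.003 and 0.003 m and horizontal distance between tool_rest and hole below 0.004 m and angle between the y axis of tool_rest and the y axis of banjo, either way round below 0.17 rad and angle between tool_rest's own z axis and vertical below 0.06 rad and linear speed of tool_rest below 0.01 m/s); the robot touches nothing.
It fails at once if the tool rest drops into the hole (faster than 0.5 m/s with the post in the hole) (z of post_tip in the frame of hole below 0 m and horizontal distance between post_tip and hole below 0.01 m and linear speed of tool_rest above 0.5 m/s).
It fails at once if one of the other loose things on the bench is moved by more than 30 mm (distance of any of short_rest, blank, chisel, wax_jar, sanding_block, oil_bottle, mallet from where it was at the start of the episode above 0.03 m).
It also fails if it takes over 43 s, if anything falls off the work surface, if the arm or the gripper's body presses on something with over 40 N, if the wrist force passes 120 N, or if a joint passes its speed limit or range.

## Working session

There is one attempt and no reset: what is moved stays moved. The work goes in short steps, Python scripts to look and compute and a tool call to move; the robot and the scene stay as the last step left them, time stands still between calls to the robot, and variables do not carry over. Pictures are saved under pics/ and viewed, and the job is handed in when it is done.

Besides the shell and the picture viewer there is one more tool, called as name([rows], argument=value, ...), one row to a line, values as JSON. servo_tool: Moves the arm, as the interface text tells. Its arguments: {"type":"object","properties":{"increments":{"type":"array","items":{"type":"array","items":{"type":"array","items":{"type":"number"}}}},"squeeze":{"type":"number"}},"required":["increments"]}

```bash
mkdir -p pics; cat > h.py <<'E'
import numpy as np, cv2
from cell import env
def cam(n,save=None):
    c=env.read_camera(n)
    if save: cv2.imwrite('pics/'+save,c['frame'])
    return c
def ray(c,u,v):
    R,_=cv2.Rodrigues(np.array(c['rvec'],float)); t=np.array(c['tvec'],float).reshape(3)
    o=-R.T@t; d=R.T@np.linalg.inv(np.array(c['intrinsics']))@np.array([u,v,1.]); return o,d/np.linalg.norm(d)
def onz(c,u,v,z):
    o,d=ray(c,u,v); return o+d*(z-o[2])/d[2]
def proj(c,P):
    p,_=cv2.projectPoints(np.array(P,float).reshape(-1,3),np.array(c['rvec'],float),np.array(c['tvec'],float),np.array(c['intrinsics'],float),None); return p.reshape(-1,2)
def tri(c1,p1,c2,p2):
    o1,d1=ray(c1,*p1);o2,d2=ray(c2,*p2)
    s=np.linalg.lstsq(np.array([d1,-d2]).T,o2-o1,rcond=None)[0]
    a,b=o1+s[0]*d1,o2+s[1]*d2
    return (a+b)/2,np.linalg.norm(a-b)
E
python3 - <<'E'
from h import *
for n in('top','side'):
    c=cam(n,n+'0.png'); o,d=ray(c,280,210); print(n,o,d,c['intrinsics'])
s=env.get_obs();print(s['time_s'],s['tool_pos'],s['tool_rot'],s['grip_width'],s['qpos'],s['force'])
E
```

```text
top [ 0.29697882 -0.04569382  1.27091393] [ 0.12942868  0.0326902  -0.99104973] [[426.59723329   0.         283.65496709]
 [  0.         426.59723329 207.62833125]
 [  0.           0.           1.        ]]
side [0.26563235 0.98473807 0.95441728] [ 0.16072353 -0.74627751 -0.64593949] [[432.9326097    0.         286.50899023]
 [  0.         432.9326097  201.73374919]
 [  0.           0.           1.        ]]
0.1 [ 0.25874909 -0.59574368  0.22156342] [-1.79900180e+02  3.56388746e-03  2.34816898e+01] 0.08710170845698555 [67.32800798 18.4366607  -4.01577389 83.16637659  1.29318621 78.54191398
 -3.25973412] [ 0.70278404 -0.69959702 -0.01386442]
```

View pics/top0.png

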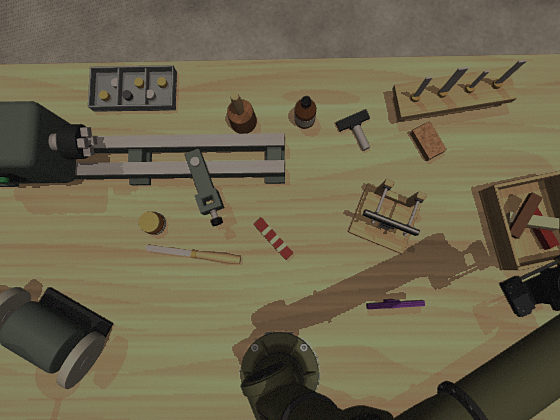

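View pics/side0.png

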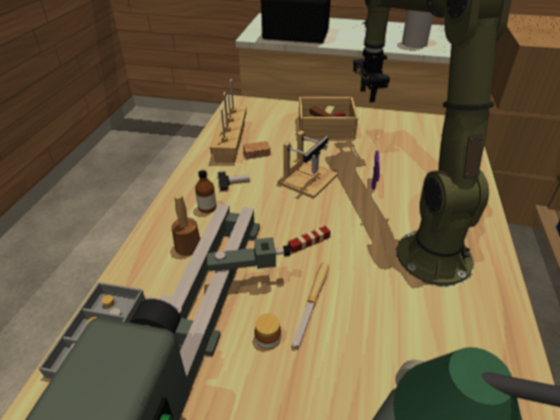

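The top view shows the rack with the rest's bar near (392,221) and the banjo column near (208,203). The side view shows the bar near (316,150) and the banjo near (264,252). I'll zoom in on both.

```bash
python3 - <<'E'
import cv2,numpy as np
t=cv2.imread('pics/top0.png');s=cv2.imread('pics/side0.png')
def cr(im,x,y,w=50,h=37):return cv2.resize(im[y-h:y+h,x-w:x+w],(400,296),interpolation=cv2.INTER_CUBIC)
o=np.vstack([np.hstack([cr(t,390,215),cr(t,208,195)]),np.hstack([cr(s,316,155),cr(s,255,250)])])
cv2.imwrite('pics/crop0.png',o)
E
```

```text
(no output)
```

View pics/crop0.png

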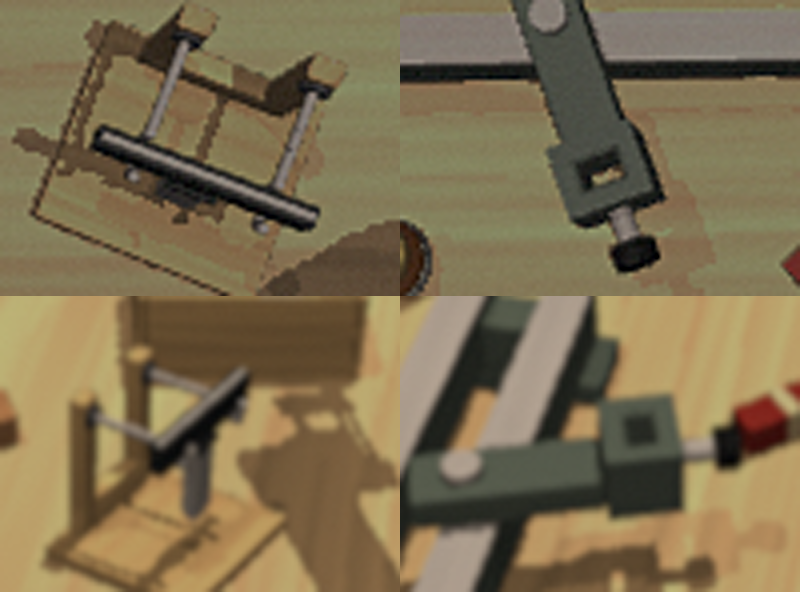

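```bash
python3 - <<'E'
import cv2,numpy as np
t=cv2.imread('pics/top0.png');s=cv2.imread('pics/side0.png')
def cr(im,x,y,w,h):
    o=cv2.resize(im[y:y+h,x:x+w],None,fx=16,fy=16,interpolation=cv2.INTER_NEAREST)
    o=np.clip(o*1.6,0,255).astype(np.uint8)
    for i in range(0,w,5): cv2.putText(o,str(x+i),(i*16,10),0,.35,(0,255,255),1); cv2.line(o,(i*16,0),(i*16,h*16),(0,255,255),1) if i%10==0 else 0
    for i in range(0,h,5): cv2.putText(o,str(y+i),(0,i*16+10),0,.35,(0,255,255),1); cv2.line(o,(0,i*16),(w*16,i*16),(0,255,255),1) if i%10==0 else 0
    return o
cv2.imwrite('pics/z1.png',cr(t,190,185,40,35))
cv2.imwrite('pics/z2.png',cr(s,235,230,48,35))
E
```

```text
(no output)
```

View pics/z1.png

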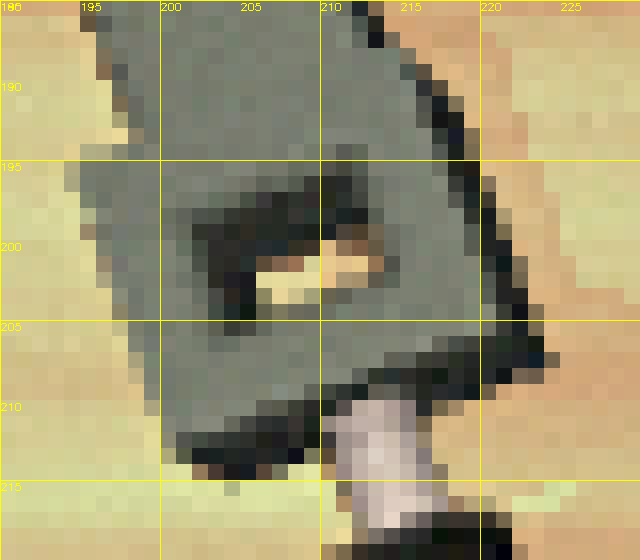

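View pics/z2.png

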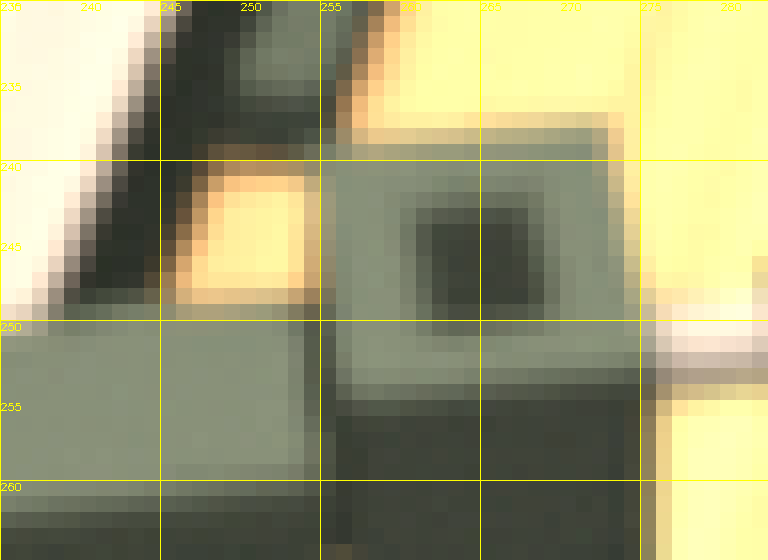

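```bash
cat >> h.py <<'E'
def edge(im,p,q,half=2.5):
    g=cv2.GaussianBlur(im.astype(np.float32),(0,0),0.6).sum(2) if im.ndim==3 else im
    p,q=np.array(p,float),np.array(q,float); d=(q-p)/np.linalg.norm(q-p); n=np.array([-d[1],d[0]])
    L=np.linalg.norm(q-p); ts=np.linspace(0.12,0.88,max(8,int(L*2)))*L; ss=np.arange(-half,half+.01,.1); pts=[]
    for t in ts:
        P=(p+d*t)[None]+ss[:,None]*n
        v=cv2.remap(g,P[:,0].astype(np.float32).reshape(1,-1),P[:,1].astype(np.float32).reshape(1,-1),cv2.INTER_LINEAR)[0]
        G=np.abs(np.gradient(v)); w=G**2; pts.append(p+d*t+n*(ss*w).sum()/w.sum())
    a=cv2.fitLine(np.array(pts,np.float32),cv2.DIST_HUBER,0,.01,.01).ravel()
    return a  # vx,vy,x0,y0
def isec(a,b):
    s=np.linalg.solve(np.array([[a[0],-b[0]],[a[1],-b[1]]]),[b[2]-a[2],b[3]-a[3]]); return np.array([a[2]+s[0]*a[0],a[3]+s[0]*a[1]])
E
python3 - <<'E'
from h import *
import itertools
t=cam('top');s=cam('side')
def poly(c,pts,z,half=2.0,off=.5):
    P=np.array(pts,float)-off; n=len(P)
    E=[edge(c['frame'],P[i],P[(i+1)%n],half) for i in range(n)]
    C=np.array([isec(E[i-1],E[i]) for i in range(n)])
    W=np.array([onz(c,*x,z) for x in C]); m=W.mean(0)
    e=np.roll(W,-1,0)-W
    print('px',(C+off).round(1).tolist(),'centre',m.round(4),'len',np.linalg.norm(e,axis=1).round(4),'ang',np.degrees(np.arctan2(e[:,1],e[:,0])).round(1))
poly(s,[(255.5,239),(272.5,237.2),(275,253),(256,254.7)],.135,1.5)
poly(s,[(260,242.5),(268,242),(269.3,250),(261.3,251)],.135,1.5)
poly(t,[(201.8,198),(211.8,194.5),(214.3,201.5),(204.5,206)],.135,1.5)
# top: left & bottom edges & right
A=[edge(t['frame'],np.array(p)-.5,np.array(q)-.5,1.5) for p,q in [((195,195),(200.6,212.7)),((200.6,212.7),(220.7,206.3)),((220.7,206.3),(218,193))]]
for a,b in ((A[0],A[1]),(A[1],A[2])): print((isec(a,b)+.5).round(1),onz(t,*isec(a,b),.135).round(4))
for a in A:
    d=onz(t,a[2]+a[0]*9,a[3]+a[1]*9,.135)-onz(t,a[2],a[3],.135); print(np.degrees(np.arctan2(d[1],d[0])).round(1))
E
```

```text
px [[254.10000610351562, 239.39999389648438], [272.8999938964844, 237.1999969482422], [275.70001220703125, 253.0], [256.6000061035156, 255.0]] centre [0.4802 0.1898 0.135 ] len [0.0514 0.0603 0.0504 0.0592] ang [-159.2  109.8   19.6  -69.2]
px [[260.29998779296875, 242.89999389648438], [268.1000061035156, 242.3000030517578], [269.5, 249.8000030517578], [261.70001220703125, 250.8000030517578]] centre [0.4796 0.1912 0.135 ] len [0.0209 0.0285 0.0209 0.0301] ang [-162.4  110.9   21.9  -69.1]
px [[201.60000610351562, 198.6999969482422], [212.3000030517578, 194.6999969482422], [213.8000030517578, 201.10000610351562], [204.1999969482422, 206.10000610351562]] centre [0.4759 0.188  0.135 ] len [0.031  0.0182 0.0291 0.0217] ang [ -69.8 -166.2  117.2   20.3]
[200.5 213.2] [0.4406 0.2078 0.135 ]
[221.  205.7] [0.4604 0.1523 0.135 ]
-159.8
-70.4
-167.6
```

```bash
python3 - <<'E'
import cv2,numpy as np
t=cv2.imread('pics/top0.png');s=cv2.imread('pics/side0.png')
def cr(im,x,y,w,h,k=12):
    o=cv2.resize(im[y:y+h,x:x+w],None,fx=k,fy=k,interpolation=cv2.INTER_NEAREST)
    o=np.clip(o*1.8,0,255).astype(np.uint8)
    for i in range(0,w,5): cv2.putText(o,str(x+i),(i*k,10),0,.35,(0,0,255),1); cv2.line(o,(i*k,0),(i*k,h*k),(0,255,255),1) if i%10==0 else 0
    for i in range(0,h,5): cv2.putText(o,str(y+i),(0,i*k+10),0,.35,(0,0,255),1); cv2.line(o,(0,i*k),(w*k,i*k),(0,255,255),1) if i%10==0 else 0
    return o
cv2.imwrite('pics/z3.png',cr(t,360,200,65,38))
cv2.imwrite('pics/z4.png',cr(s,280,130,60,50))
E
```

```text
(no output)
```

View pics/z3.png

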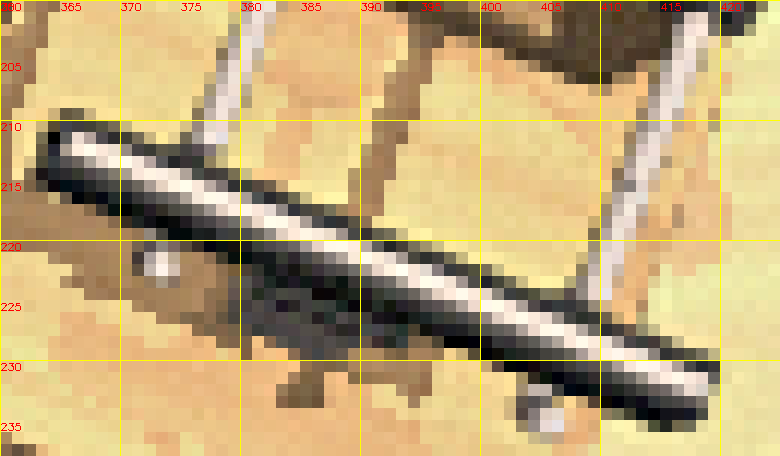

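View pics/z4.png

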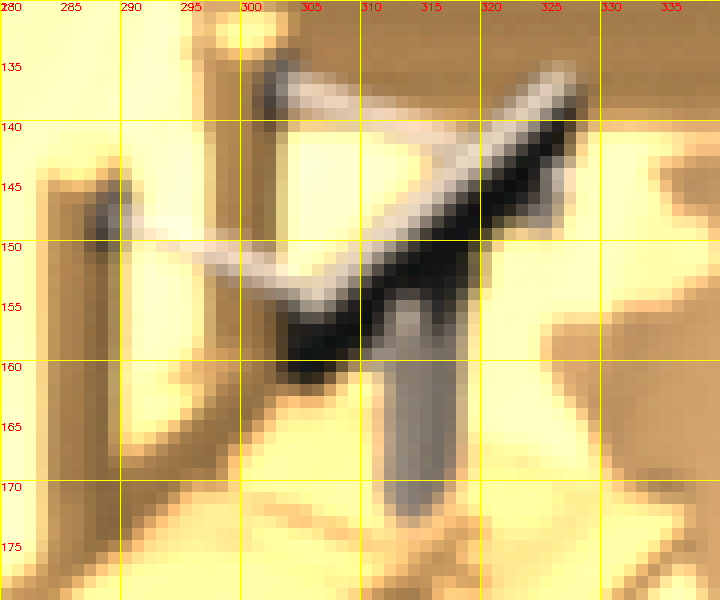

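```bash
python3 - <<'E'
from h import *
t=cam('top');s=cam('side')
def ridge(c,p,q,half=2.5):
    g=c['frame'].astype(np.float32).sum(2); p=np.array(p)-.5;q=np.array(q)-.5
    L=np.linalg.norm(q-p); d=(q-p)/L; n=np.array([-d[1],d[0]]); ss=np.arange(-half,half+.01,.1); pts=[]
    for tt in np.linspace(.1,.9,40)*L:
        P=(p+d*tt)[None]+ss[:,None]*n
        v=cv2.remap(g,P[:,0].astype(np.float32).reshape(1,-1),P[:,1].astype(np.float32).reshape(1,-1),1)[0]
        w=np.clip(v-np.median(v),0,None); pts.append(p+d*tt+n*(ss*w).sum()/w.sum())
    return cv2.fitLine(np.array(pts,np.float32),cv2.DIST_HUBER,0,.01,.01).ravel()
def pt(a,x): return np.array([x-.5,a[3]+(x-.5-a[2])*a[1]/a[0]])
rt=ridge(t,(366,212),(417,231.2)); 
W=[onz(t,*pt(rt,x),.16) for x in (363.6,419.4)]
print('ridge top',W,np.linalg.norm(W[1]-W[0]),(W[0]+W[1])/2,np.degrees(np.arctan2(*(W[1]-W[0])[1::-1])))
f=edge(t['frame'],(378,213.5),(404,223.5),1.5)
P=[onz(t,*pt(f,x),.16) for x in (383,403)];d=(P[1]-P[0])/np.linalg.norm(P[1]-P[0]); n=np.array([-d[1],d[0]])if 0 else np.array([d[1],-d[0],0])
print('far edge ang',np.degrees(np.arctan2(d[1],d[0])), 'dist of ridge mid from far edge',((W[0]+W[1])/2-P[0])@n)
W2=[onz(s,*np.array(p)-.5,.16) for p in ((304,155),(327,135.6))]
print('side',W2,np.linalg.norm(W2[1]-W2[0]),(W2[0]+W2[1])/2,np.degrees(np.arctan2(*(W2[0]-W2[1])[1::-1])))
# hooks tips as check of angle + rack
for p in ((373.3,222),(405.3,235)): print(onz(t,p[0]-.5,p[1]-.5,.148))
# post tip in side
print(onz(s,314,172,.047))
E
```

```text
ridge top [array([ 0.43813408, -0.22636834,  0.16      ]), array([ 0.38022997, -0.36823554,  0.16      ])] 0.15322919517521202 [ 0.40918203 -0.29730194  0.16      ] -112.20317713336043
far edge ang -111.74466924012349 dist of ridge mid from far edge 0.005943998107025133
side [array([ 0.44566485, -0.23119208,  0.16      ]), array([ 0.38590891, -0.37361516,  0.16      ])] 0.154450987023627 [ 0.41578688 -0.30240362  0.16      ] 67.23871557465851
[ 0.41024478 -0.25275908  0.148     ]
[ 0.37516965 -0.3347995   0.148     ]
[ 0.41472066 -0.29724659  0.047     ]
```

```bash
cat >> h.py <<'E'
from scipy.spatial.transform import Rotation as Ro
def state():
    s=env.get_obs(); print('t',s['time_s'],'p',s['tool_pos'].round(4),'rot',np.round(s['tool_rot'],2),'f',s['force'].round(2),'tq',s['wrist_torque'].round(2),'w',round(s['grip_width'],4)); return s
def delta(xyz,yaw):
    s=state(); R=Ro.from_euler('xyz',s['tool_rot'],degrees=True); T=Ro.from_euler('xyz',[180,0,yaw],degrees=True)
    print('shift',R.inv().apply(np.array(xyz)-s['tool_pos']).round(4),'turn',np.degrees((R.inv()*T).as_rotvec()).round(2))
E
python3 -c "
from h import *
delta([.4125,-.3,.225],67.6)"
```

```text
t 0.3 p [ 0.2589 -0.596   0.2222] rot [-179.96    0.     23.48] f [ 0.07 -0.27 -0.33] tq [-0.    0.03  0.01] w 0.0869
shift [ 0.2589 -0.2103 -0.0027] turn [-3.000e-02 -1.000e-02 -4.412e+01]
```

servo_tool([
  [[0.026, -0.021, -0.003, 0, 0, -4.4, 1], [0.052, -0.042, -0.003, 0, 0, -8.8, 1], [0.078, -0.063, -0.003, 0, 0, -13.2, 1], [0.104, -0.084, -0.003, 0, 0, -17.6, 1], [0.13, -0.105, -0.003, 0, 0, -22, 1], [0.156, -0.126, -0.003, 0, 0, -26.4, 1], [0.182, -0.147, -0.003, 0, 0, -30.8, 1], [0.208, -0.168, -0.003, 0, 0, -35.2, 1], [0.234, -0.189, -0.003, 0, 0, -39.6, 1], [0.259, -0.21, -0.003, 0, 0, -44.1, 1], [0.259, -0.21, -0.003, 0, 0, -44.1, 1], [0.259, -0.21, -0.003, 0, 0, -44.1, 1]],
], squeeze=25)

```text
time_s: 1.5
tool_pos: [0.4133, -0.2997, 0.2257]
tool_rot: [180.0, 0.0, 67.7]
force: [-0.6, -0.4, -0.2]
grip_width: 0.0871
```

```bash
python3 - <<'E'
from h import *
state()
o=[]
for n,x,y in(('top',392,218),('side',316,140)):
    c=cam(n,n+'1.png');f=c['frame'];o.append(cv2.resize(f[y-50:y+50,x-50:x+50],(400,400),interpolation=2))
cv2.imwrite('pics/c1.png',np.hstack(o))
E
```

```text
t 1.5 p [ 0.4133 -0.2997  0.2257] rot [1.7998e+02 5.0000e-02 6.7700e+01] f [-0.63 -0.43 -0.15] tq [-0.05 -0.03 -0.  ] w 0.0871
```

View pics/c1.png

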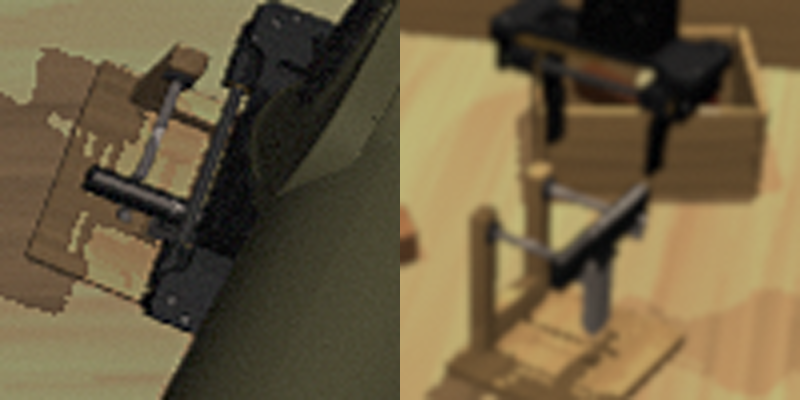

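```bash
python3 - <<'E'
from h import *
s=cam('side');y=np.radians(67.7-90);j=np.array([np.cos(y),np.sin(y),0]);p=np.array([.4133,-.2997,.2257])
print(proj(s,[p,p+.0435*j,p-.0435*j,p+.0585*j,p-.0585*j])+.5)
f=s['frame'];o=cv2.resize(f[100:150,285:345],None,fx=12,fy=12,interpolation=0);o=np.clip(o*1.8,0,255).astype(np.uint8)
for i in range(0,60,10): cv2.line(o,(i*12,0),(i*12,600),(0,255,255),1);cv2.putText(o,str(285+i),(i*12,10),0,.4,(0,0,255),1);cv2.line(o,(0,i*12),(720,i*12),(0,255,255),1);cv2.putText(o,str(100+i),(0,i*12+10),0,.4,(0,0,255),1)
cv2.imwrite('pics/c2.png',o)
E
```

```text
[[317.41279261 128.7337933 ]
 [306.41622103 125.16796211]
 [328.69230108 132.39137173]
 [302.68798245 123.95901537]
 [332.64937824 133.6745234 ]]
```

View pics/c2.png

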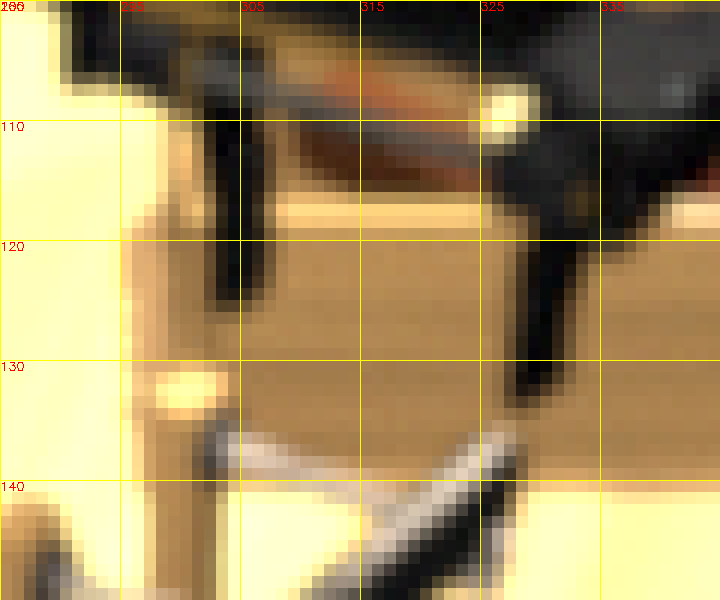

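servo_tool([
  [[-0.001, 0.002, 0.02, 0, 0, 0, 1], [-0.001, 0.002, 0.04, 0, 0, 0, 1], [-0.001, 0.002, 0.055, 0, 0, 0, 1], [-0.001, 0.002, 0.07, 0, 0, 0, 1], [-0.001, 0.002, 0.08, 0, 0, 0, 1], [-0.001, 0.002, 0.09, 0, 0, 0, 1], [-0.001, 0.002, 0.095, 0, 0, 0, 1], [-0.001, 0.002, 0.095, 0, 0, 0, 1], [-0.001, 0.002, 0.095, 0, 0, 0, 1]],
])

```text
time_s: 2.55
tool_pos: [0.4146, -0.3023, 0.131]
tool_rot: [180.0, 0.0, 67.6]
force: [0.5, 0.2, 0.4]
grip_width: 0.0875
```

```bash
python3 - <<'E'
from h import *
state()
c=cam('side');f=c['frame'];cv2.imwrite('pics/c3.png',cv2.resize(np.clip(f[110:180,270:350]*1.6,0,255).astype(np.uint8),None,fx=8,fy=8,interpolation=2))
E
```

```text
t 2.55 p [ 0.4146 -0.3023  0.131 ] rot [1.7996e+02 1.0000e-02 6.7580e+01] f [0.49 0.25 0.4 ] tq [-0.02 -0.04 -0.01] w 0.0875
```

View pics/c3.png

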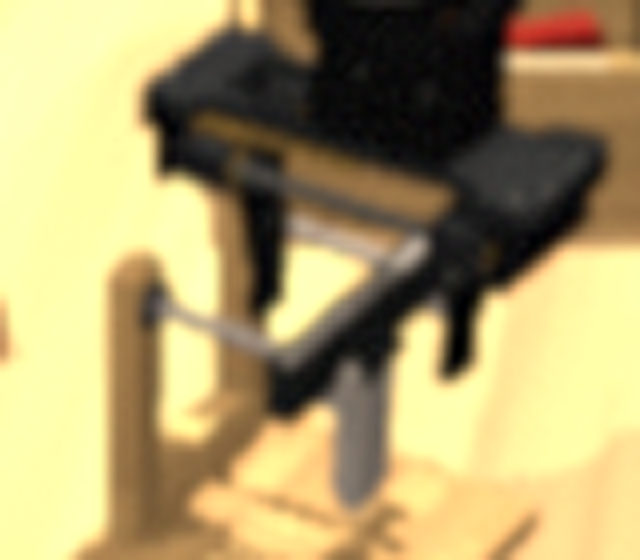

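The fingers straddle the bar, with tips near (303,147) and (327,157). Closing now.

servo_tool([
  [[0, 0, 0, 0, 0, 0, -1], [0, 0, 0, 0, 0, 0, -1], [0, 0, 0, 0, 0, 0, -1], [0, 0, 0, 0, 0, 0, -1], [0, 0, 0, 0, 0, 0, -1], [0, 0, 0, 0, 0, 0, -1], [0, 0, 0, 0, 0, 0, -1], [0, 0, 0, 0, 0, 0, -1], [0, 0, 0, 0, 0, 0, -1], [0, 0, 0, 0, 0, 0, -1]],
], squeeze=45)

```text
time_s: 3.6
tool_pos: [0.4125, -0.3014, 0.1304]
tool_rot: [-179.7, -0.0, 67.6]
force: [-8.4, 4.5, 7.2]
grip_width: 0.0149
```

```bash
python3 - <<'E'
from h import *
state()
E
```

```text
t 3.6 p [ 0.4125 -0.3014  0.1304] rot [-179.73   -0.     67.57] f [-8.41  4.45  7.23] tq [ 0.89  1.86 -0.03] w 0.0149
```

The grip is holding at 14.9 mm. There is about 9 N sideways, so I'll relax it by 2.5 mm along the jaws and then lift.

servo_tool([
  [[0, -0.0025, 0, 0, 0, 0, -1], [0, -0.0025, 0, 0, 0, 0, -1], [0, -0.0025, -0.005, 0, 0, 0, -1], [0, -0.0025, -0.01, 0, 0, 0, -1], [0, -0.0025, -0.016, 0, 0, 0, -1], [0, -0.0025, -0.024, 0, 0, 0, -1], [0, -0.0025, -0.034, 0, 0, 0, -1], [0, -0.0025, -0.05, 0, 0, 0, -1], [0, -0.0025, -0.07, 0, 0, 0, -1], [0, -0.0025, -0.09, 0, 0, 0, -1], [0, -0.0025, -0.11, 0, 0, 0, -1], [0, -0.0025, -0.11, 0, 0, 0, -1], [0, -0.0025, -0.11, 0, 0, 0, -1]],
])

```text
time_s: 4.9
tool_pos: [0.4121, -0.3011, 0.2407]
tool_rot: [180.0, 0.0, 67.6]
force: [0.5, 0.5, -6.5]
grip_width: 0.0138
```

```bash
python3 - <<'E'
from h import *
state()
c=cam('side');f=c['frame'];cv2.imwrite('pics/c4.png',cv2.resize(np.clip(f[90:180,260:360]*1.6,0,255).astype(np.uint8),None,fx=6,fy=6,interpolation=2))
E
```

```text
t 4.9 p [ 0.4121 -0.3011  0.2407] rot [1.7996e+02 2.0000e-02 6.7590e+01] f [ 0.46  0.55 -6.47] tq [ 0.   -0.04 -0.05] w 0.0138
```

View pics/c4.png

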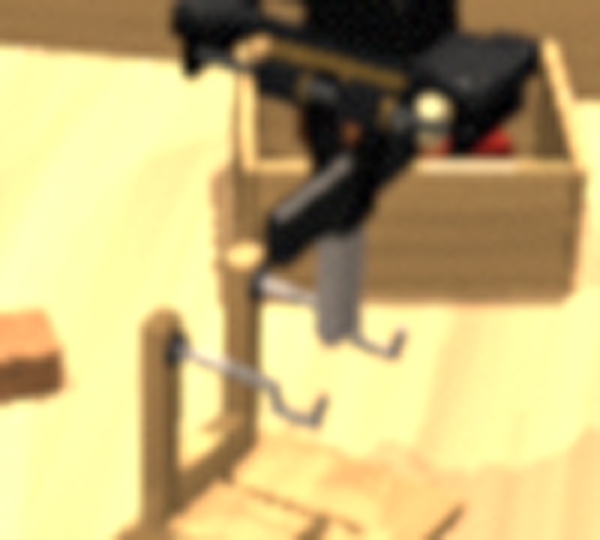

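```bash
python3 - <<'E'
from h import *
delta([.479,.1895,.245],110.2)
E
```

```text
t 4.95 p [ 0.4115 -0.3008  0.2398] rot [-1.7993e+02 -1.0000e-02  6.7580e+01] f [ 0.57  0.54 -5.97] tq [ 0.05 -0.04 -0.06] w 0.0133
shift [ 0.479  -0.1246 -0.005 ] turn [-6.000e-02 -3.000e-02 -4.262e+01]
```

servo_tool([
  [[0.015, -0.004, -0.005, 0, 0, -1.3, -1], [0.045, -0.012, -0.005, 0, 0, -4, -1], [0.08, -0.021, -0.005, 0, 0, -7.1, -1], [0.115, -0.03, -0.005, 0, 0, -10.2, -1], [0.15, -0.039, -0.005, 0, 0, -13.3, -1], [0.185, -0.048, -0.005, 0, 0, -16.4, -1], [0.22, -0.057, -0.005, 0, 0, -19.6, -1], [0.255, -0.066, -0.005, 0, 0, -22.7, -1], [0.29, -0.075, -0.005, 0, 0, -25.8, -1], [0.325, -0.085, -0.005, 0, 0, -28.9, -1], [0.36, -0.094, -0.005, 0, 0, -32, -1], [0.395, -0.103, -0.005, 0, 0, -35.1, -1], [0.425, -0.111, -0.005, 0, 0, -37.8, -1], [0.45, -0.117, -0.005, 0, 0, -40, -1], [0.468, -0.122, -0.005, 0, 0, -41.6, -1], [0.479, -0.1245, -0.005, 0, 0, -42.6, -1], [0.479, -0.1245, -0.005, 0, 0, -42.6, -1], [0.479, -0.1245, -0.005, 0, 0, -42.6, -1], [0.479, -0.1245, -0.005, 0, 0, -42.6, -1]],
])

```text
time_s: 6.85
tool_pos: [0.4798, 0.1874, 0.2453]
tool_rot: [-180.0, 0.1, 110.0]
force: [0.2, -1.2, -6.4]
grip_width: 0.0141
```

```bash
python3 - <<'E'
from h import *
state()
c=cam('side');f=c['frame'];t=cam('top');g=t['frame']
def z(f,x,y,w,h,k):
    o=np.clip(cv2.resize(f[y:y+h,x:x+w],None,fx=k,fy=k,interpolation=0)*1.7,0,255).astype(np.uint8)
    for i in range(0,w,10): cv2.line(o,(i*k,0),(i*k,h*k),(0,255,255),1);cv2.putText(o,str(x+i),(i*k,10),0,.35,(0,0,255),1)
    for i in range(0,h,10): cv2.line(o,(0,i*k),(w*k,i*k),(0,255,255),1);cv2.putText(o,str(y+i),(0,i*k+10),0,.35,(0,0,255),1)
    return o
cv2.imwrite('pics/c5.png',z(f,225,180,80,75,8));cv2.imwrite('pics/c6.png',z(g,170,160,80,75,8))
y=np.radians(110.2);d=np.array([np.cos(y),np.sin(y),0]);p=env.get_obs()['tool_pos'];u=np.array([0,0,1.])
print('tip',proj(c,[p-.0835*u])+.5,'bar ends low',proj(c,[p+d*.075,p-d*.075])+.5)
E
```

```text
t 6.85 p [0.4798 0.1874 0.2453] rot [-1.7995e+02  6.0000e-02  1.1003e+02] f [ 0.22 -1.25 -6.37] tq [-0.02 -0.08 -0.02] w 0.0141
tip [[264.85401832 238.1821008 ]] bar ends low [[267.55822747 234.47850938]
 [260.69403992 195.79168243]]
```

View pics/c5.png

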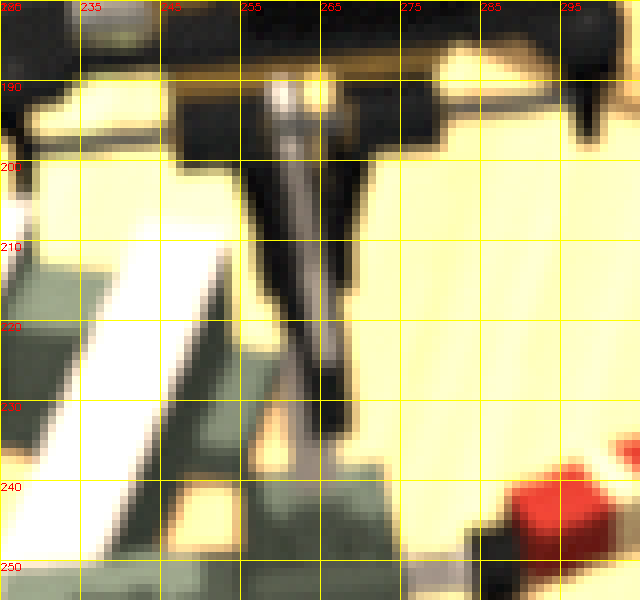

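View pics/c6.png

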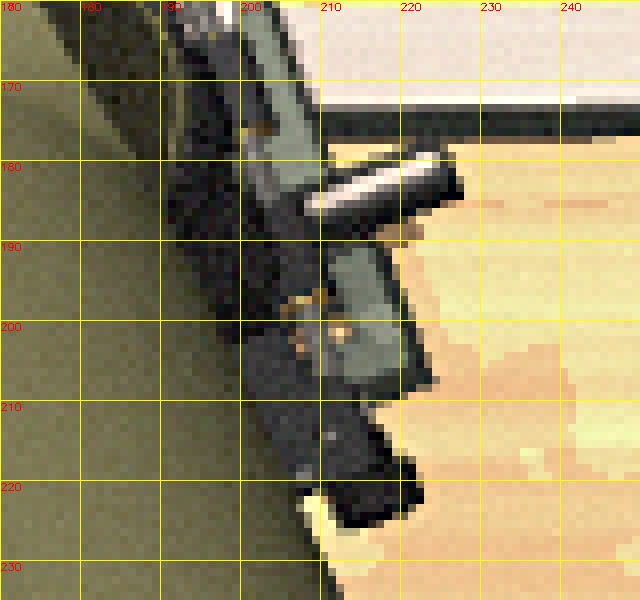

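```bash
python3 - <<'E'
from h import *
s=cam('side');t=cam('top')
print('tip side',onz(s,264.2-.5,239,.1618), 'hole side .4799 .1905')
zc=.2453-.0085+.038
# light strip endpoints in top
for p in ((209.5,185.6),(225.5,179.6),(226,179.5)): print(onz(t,p[0]-.5,p[1]-.5,zc))
y=np.radians(110.03);d=np.array([np.cos(y),np.sin(y),0])
e=onz(t,225.8,179.2,zc); print('centre via end',e+.075*d, 'TCP',env.get_obs()['tool_pos'],'hole top .4753 .1885')
print('expected px of end', proj(t,[np.array([.4798,.1874,zc])-.075*d])+.5)
E
```

```text
tip side [0.48037296 0.19274127 0.1618    ] hole side .4799 .1905
[0.48894435 0.15615036 0.2748    ]
[0.50300014 0.11799149 0.2748    ]
[0.50322701 0.11679571 0.2748    ]
centre via end [0.47704244 0.18653548 0.2748    ] TCP [0.47975941 0.18820919 0.24551852] hole top .4753 .1885
expected px of end [[225.95070305 178.57110047]]
```

servo_tool([
  [[0.002, 0, 0.005, 0, 0, 0, -1], [0.002, 0, 0.011, 0, 0, 0, -1], [0.002, 0, 0.017, 0, 0, 0, -1], [0.002, 0, 0.021, 0, 0, 0, -1], [0.002, 0, 0.021, 0, 0, 0, -1], [0.002, 0, 0.021, 0, 0, 0, -1]],
])

```text
time_s: 7.65
tool_pos: [0.4789, 0.191, 0.2244]
tool_rot: [-180.0, -0.0, 110.2]
force: [-0.1, -0.0, -6.0]
grip_width: 0.0134
```

```bash
cat >> h.py <<'E'
def z(f,x,y,w,h,k):
    o=np.clip(cv2.resize(f[y:y+h,x:x+w],None,fx=k,fy=k,interpolation=2)*1.7,0,255).astype(np.uint8)
    for i in range(0,w,10): cv2.line(o,(i*k,0),(i*k,6),(0,0,255),1);cv2.putText(o,str(x+i),(i*k,16),0,.35,(0,0,255),1)
    for i in range(0,h,10): cv2.line(o,(0,i*k),(6,i*k),(0,0,255),1);cv2.putText(o,str(y+i),(8,i*k+4),0,.35,(0,0,255),1)
    return o
E
python3 - <<'E'
from h import *
state()
c=cam('side');t=cam('top')
cv2.imwrite('pics/c7.png',np.hstack([z(c['frame'],240,210,48,55,8),z(t['frame'],185,175,48,55,8)]))
E
```

```text
t 7.65 p [0.4789 0.191  0.2244] rot [-1.7999e+02 -1.0000e-02  1.1018e+02] f [-0.08 -0.05 -6.03] tq [ 0.02 -0.1   0.04] w 0.0134
```

View pics/c7.png

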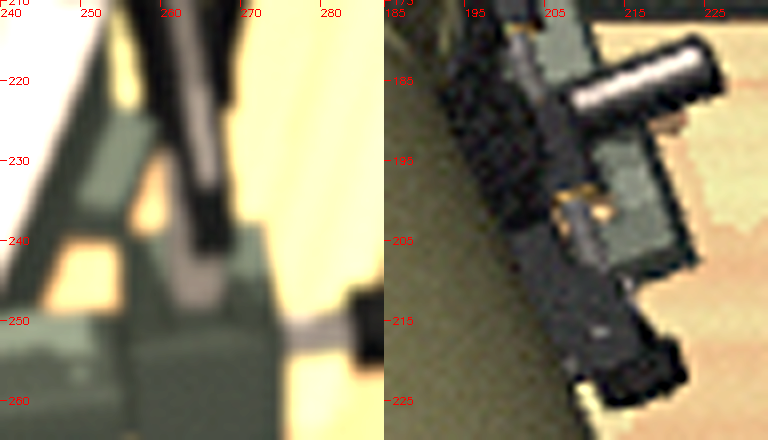

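servo_tool([
  [[0, 0, 0.003, 0, 0, 0, -1], [0, 0, 0.006, 0, 0, 0, -1], [0, 0, 0.009, 0, 0, 0, -1], [0, 0, 0.012, 0, 0, 0, -1], [0, 0, 0.012, 0, 0, 0, -1]],
])

```text
time_s: 8.25
tool_pos: [0.4786, 0.1909, 0.2119]
tool_rot: [-179.9, -0.0, 110.2]
force: [-0.7, 0.2, -6.3]
grip_width: 0.0136
```

```bash
python3 - <<'E'
from h import *
state()
E
```

```text
t 8.25 p [0.4786 0.1909 0.2119] rot [-179.95   -0.    110.18] f [-0.75  0.15 -6.3 ] tq [ 0.01 -0.14 -0.  ] w 0.0136
```

No contact force with the tip about 7 mm into the mouth, so I'll continue down.

servo_tool([
  [[0, 0, 0.003, 0, 0, 0, -1], [0, 0, 0.006, 0, 0, 0, -1], [0, 0, 0.009, 0, 0, 0, -1], [0, 0, 0.012, 0, 0, 0, -1], [0, 0, 0.012, 0, 0, 0, -1]],
])

```text
time_s: 8.75
tool_pos: [0.4816, 0.1913, 0.2103]
tool_rot: [179.7, 0.3, 110.1]
force: [-12.4, -7.5, 48.1]
grip_width: 0.0139
```

```bash
python3 - <<'E'
from h import *
state()
c=cam('side');t=cam('top')
cv2.imwrite('pics/c8.png',np.hstack([z(c['frame'],240,210,48,55,8),z(t['frame'],185,175,48,55,8)]))
E
```

```text
t 8.75 p [0.4816 0.1913 0.2103] rot [179.66   0.31 110.11] f [-12.43  -7.46  48.11] tq [-2.01  4.03 -0.08] w 0.0139
```

View pics/c8.png

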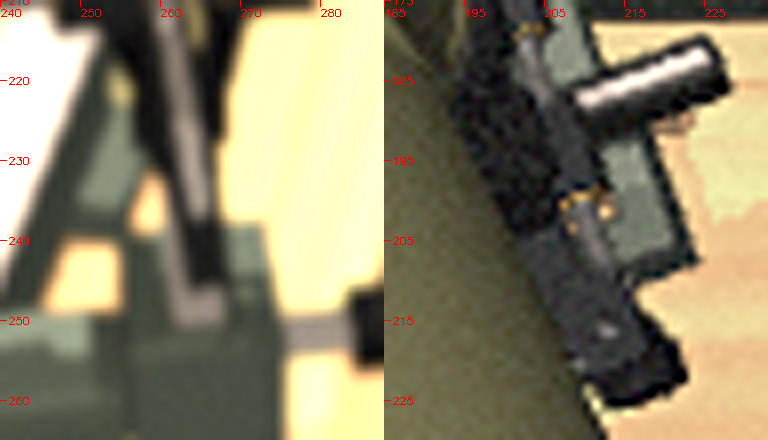

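The post shoulder caught on the chamfer: 48 N up and a push toward the banjo's -x. I'll back off to unload, shift 2 mm toward -x and look.

servo_tool([
  [[0, 0, -0.006, 0, 0, 0, -1], [0, 0, -0.012, 0, 0, 0, -1], [0, -0.001, -0.012, 0, 0, 0, -1], [-0.001, -0.002, -0.012, 0, 0, 0, -1], [-0.001, -0.002, -0.012, 0, 0, 0, -1], [-0.001, -0.002, -0.012, 0, 0, 0, -1]],
])

```text
time_s: 9.45
tool_pos: [0.4771, 0.1892, 0.2118]
tool_rot: [-179.9, -0.0, 110.2]
force: [0.4, -0.1, -5.8]
grip_width: 0.0136
```

```bash
python3 - <<'E'
from h import *
S=state();p=S['tool_pos']
c=cam('side');t=cam('top')
cv2.imwrite('pics/c9.png',np.hstack([z(c['frame'],240,190,48,70,8),z(t['frame'],185,175,48,70,8)]))
y=np.radians(110.2);d=np.array([np.cos(y),np.sin(y),0])
print(proj(c,[p+d*.075,p-d*.075,p+d*.075+[0,0,.03]])+.5)
E
```

```text
t 9.45 p [0.4771 0.1892 0.2118] rot [-1.7994e+02 -1.0000e-02  1.1018e+02] f [ 0.39 -0.1  -5.83] tq [ 0.05 -0.12  0.02] w 0.0136
[[268.84478195 245.1667344 ]
 [261.96962704 206.07871075]
 [268.57349051 236.17111252]]
```

View pics/c9.png

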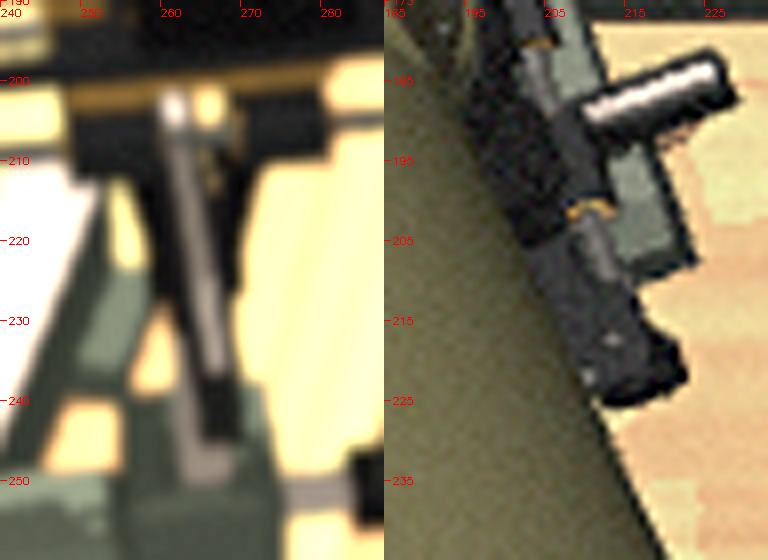

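```bash
python3 - <<'E'
from h import *
S=state();p=S['tool_pos'];c=cam('side');t=cam('top')
y=np.radians(S['tool_rot'][2]);d=np.array([np.cos(y),np.sin(y),0]);zc=p[2]-.0085+.038
q=np.array([p[0],p[1],zc])
print('side crest exp',proj(c,[q+d*.075,q,q-d*.03])+.5); print('top crest exp',proj(t,[q-d*.075,q-d*.03])+.5)
def ridge(c,a,b,half=2.5):
    g=c['frame'].astype(np.float32).sum(2); a=np.array(a)-.5;b=np.array(b)-.5
    L=np.linalg.norm(b-a); e=(b-a)/L; n=np.array([-e[1],e[0]]); ss=np.arange(-half,half+.01,.1); pts=[]
    for tt in np.linspace(.05,.95,40)*L:
        P=(a+e*tt)[None]+ss[:,None]*n
        v=cv2.remap(g,P[:,0].astype(np.float32).reshape(1,-1),P[:,1].astype(np.float32).reshape(1,-1),1)[0]
        w=np.clip(v-np.median(v),0,None); pts.append(a+e*tt+n*(ss*w).sum()/w.sum())
    r=cv2.fitLine(np.array(pts,np.float32),cv2.DIST_HUBER,0,.01,.01).ravel()
    return r
r=ridge(c,(262.3,208),(266.6,235)); f=lambda v:np.array([r[2]+(v-.5-r[3])*r[0]/r[1],v-.5])
A,B=onz(c,*f(236),zc),onz(c,*f(212),zc); print('side',f(236)+.5,f(212)+.5,A,B,np.degrees(np.arctan2(*(A-B)[1::-1])))
n=np.array([np.cos(y-np.pi/2),np.sin(y-np.pi/2),0]);print('offset along banjo x of ridge from TCP',(A-q)@n,(B-q)@n)
r=ridge(t,(212,188.2),(224,183)); g=lambda u:np.array([u-.5,r[3]+(u-.5-r[2])*r[1]/r[0]])
A,B=onz(t,*g(211),zc),onz(t,*g(225),zc); print('top',g(211)+.5,g(225)+.5,A,B,np.degrees(np.arctan2(*(A-B)[1::-1])));print((A-q)@n,(B-q)@n)
E
```

```text
t 9.55 p [0.4772 0.1894 0.2121] rot [-1.7996e+02 -1.0000e-02  1.1019e+02] f [ 0.13 -0.07 -6.34] tq [ 0.04 -0.13 -0.01] w 0.0138
side crest exp [[268.50402068 236.28543003]
 [264.85026126 215.83737083]
 [263.49463431 208.25068082]]
top crest exp [[227.2811419  182.28349254]
 [210.12724052 188.70794506]]
side [267.27297974 236.        ] [263.1373291 212.       ] [0.45440517 0.25939291 0.24158286] [0.48492673 0.17579723 0.24158286] 110.05761172014144
offset along banjo x of ridge from TCP 0.0027754044852347226 0.002575930148449171
top [211.         189.18188477] [225.         183.24856567] [0.48633175 0.15903441 0.24158286] [0.50072863 0.12459354 0.24158286] 112.68576168412045
-0.0018896839989218598 -0.00026160183989030333
```

Both cameras, corrected against the held bar, now put the hole at about (0.477, 0.189). That is where the tool is, so I'll descend.

servo_tool([
  [[0, 0, 0.003, 0, 0, 0, -1], [0, 0, 0.005, 0, 0, 0, -1], [0, 0, 0.007, 0, 0, 0, -1], [0, 0, 0.009, 0, 0, 0, -1], [0, 0, 0.009, 0, 0, 0, -1]],
])

```text
time_s: 10.15
tool_pos: [0.4781, 0.1888, 0.2039]
tool_rot: [179.9, 0.1, 110.1]
force: [1.9, -2.1, -4.7]
grip_width: 0.0137
```

```bash
python3 - <<'E'
from h import *
state()
E
```

```text
t 10.15 p [0.4781 0.1888 0.2039] rot [1.7992e+02 8.0000e-02 1.1015e+02] f [ 1.89 -2.08 -4.66] tq [-0.37 -0.43  0.  ] w 0.0137
```

The post is in, with only light side forces. I'll nudge -0.5 mm along the bar and keep lowering.

servo_tool([
  [[-0.0005, 0, 0.003, 0, 0, 0, -1], [-0.0005, 0, 0.006, 0, 0, 0, -1], [-0.0005, 0, 0.009, 0, 0, 0, -1], [-0.0005, 0, 0.012, 0, 0, 0, -1], [-0.0005, 0, 0.015, 0, 0, 0, -1], [-0.0005, 0, 0.015, 0, 0, 0, -1]],
])

```text
time_s: 10.75
tool_pos: [0.4774, 0.1885, 0.1878]
tool_rot: [-180.0, 0.0, 110.2]
force: [0.8, -1.8, -7.9]
grip_width: 0.0136
```

```bash
python3 - <<'E'
from h import *
state()
E
```

```text
t 10.75 p [0.4774 0.1885 0.1878] rot [-1.7995e+02  1.0000e-02  1.1017e+02] f [ 0.78 -1.79 -7.95] tq [-0.64 -0.47  0.05] w 0.0136
```

servo_tool([
  [[-0.0005, 0, 0.003, 0, 0, 0, -1], [-0.0005, 0, 0.006, 0, 0, 0, -1], [-0.0005, 0, 0.009, 0, 0, 0, -1], [-0.0005, 0, 0.012, 0, 0, 0, -1], [-0.0005, 0, 0.015, 0, 0, 0, -1], [-0.0005, 0, 0.018, 0, 0, 0, -1], [-0.0005, 0, 0.021, 0, 0, 0, -1], [-0.0005, 0, 0.024, 0, 0, 0, -1], [-0.0005, 0, 0.027, 0, 0, 0, -1], [-0.0005, 0, 0.03, 0, 0, 0, -1], [-0.0005, 0, 0.033, 0, 0, 0, -1], [-0.0005, 0, 0.036, 0, 0, 0, -1], [-0.0005, 0, 0.036, 0, 0, 0, -1]],
])

```text
time_s: 12.05
tool_pos: [0.4774, 0.1884, 0.1519]
tool_rot: [-180.0, -0.0, 110.2]
force: [0.9, -0.8, -7.0]
grip_width: 0.0139
```

```bash
python3 - <<'E'
from h import *
state()
E
```

```text
t 12.05 p [0.4774 0.1884 0.1519] rot [-1.7995e+02 -2.0000e-02  1.1019e+02] f [ 0.86 -0.82 -7.01] tq [-0.27 -0.23  0.02] w 0.0139
```

servo_tool([
  [[0, 0, 0.002, 0, 0, 0, -1], [0, 0, 0.004, 0, 0, 0, -1], [0, 0, 0.006, 0, 0, 0, -1], [0, 0, 0.007, 0, 0, 0, -1], [0, 0, 0.008, 0, 0, 0, -1], [0, 0, 0.009, 0, 0, 0, -1], [0, 0, 0.009, 0, 0, 0, -1]],
])

```text
time_s: 12.75
tool_pos: [0.4777, 0.1885, 0.1436]
tool_rot: [180.0, 0.0, 110.2]
force: [-0.5, -0.6, -4.4]
grip_width: 0.0137
```

```bash
python3 - <<'E'
from h import *
state()
E
```

```text
t 12.75 p [0.4777 0.1885 0.1436] rot [180.     0.   110.18] f [-0.49 -0.63 -4.38] tq [-0.23 -0.13 -0.01] w 0.0137
```

Load is starting to transfer. I'll lower a little more.

servo_tool([
  [[0, 0, 0.001, 0, 0, 0, -1], [0, 0, 0.002, 0, 0, 0, -1], [0, 0, 0.002, 0, 0, 0, -1], [0, 0, 0.002, 0, 0, 0, -1]],
])

```text
time_s: 13.15
tool_pos: [0.4778, 0.1885, 0.1435]
tool_rot: [-180.0, 0.1, 110.2]
force: [-6.1, -3.3, 8.9]
grip_width: 0.0138
```

```bash
python3 - <<'E'
from h import *
state();c=cam('side');cv2.imwrite('pics/d1.png',z(c['frame'],230,200,70,70,8))
E
```

```text
t 13.15 p [0.4778 0.1885 0.1435] rot [-1.7999e+02  7.0000e-02  1.1018e+02] f [-6.06 -3.28  8.88] tq [-0.79  1.16 -0.03] w 0.0138
```

View pics/d1.png

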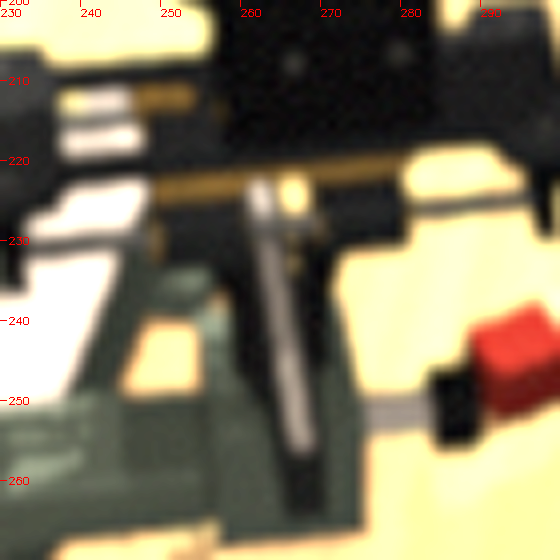

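Seated: TCP is 0.1435, as predicted for a flush collar, and contact is pressing up. I'll ease the load and let go.

servo_tool([
  [[0, 0, -0.001, 0, 0, 0, -1], [0, 0, -0.001, 0, 0, 0, -1], [0, 0, -0.001, 0, 0, 0, -0.4], [0, 0, -0.001, 0, 0, 0, -0.2], [0, 0, -0.001, 0, 0, 0, 0], [0, 0, -0.001, 0, 0, 0, 0.2], [0, 0, -0.001, 0, 0, 0, 0.2], [0, 0, -0.001, 0, 0, 0, 0.2], [0, 0, -0.001, 0, 0, 0, 0.2]],
])

```text
time_s: 14.1
tool_pos: [0.4776, 0.1885, 0.1424]
tool_rot: [-180.0, -0.0, 110.2]
force: [0.3, 0.3, -0.3]
grip_width: 0.0512
```

```bash
python3 - <<'E'
from h import *
state();c=cam('side');cv2.imwrite('pics/d2.png',z(c['frame'],230,200,70,70,8))
E
```

```text
t 14.1 p [0.4776 0.1885 0.1424] rot [-179.98   -0.    110.18] f [ 0.29  0.32 -0.25] tq [ 0.04 -0.15 -0.04] w 0.0512
```

View pics/d2.png

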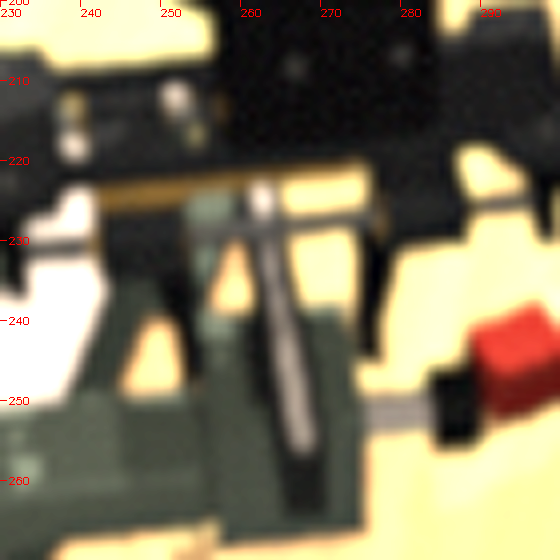

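The jaws are clear of the bar, which stays put with its end at (266,256). Retracting straight up, then aside.

servo_tool([
  [[0, 0, -0.01, 0, 0, 0, 0.2], [0, 0, -0.03, 0, 0, 0, 0.2], [0, 0, -0.06, 0, 0, 0, 0.2], [0, 0, -0.09, 0, 0, 0, 0.2], [0, 0, -0.12, 0, 0, 0, 0.2], [-0.04, 0, -0.14, 0, 0, 0, 0.2], [-0.08, 0, -0.14, 0, 0, 0, 0.2], [-0.12, 0, -0.14, 0, 0, 0, 0.2], [-0.16, 0, -0.14, 0, 0, 0, 0.2], [-0.2, 0, -0.14, 0, 0, 0, 0.2], [-0.24, 0, -0.14, 0, 0, 0, 0.2], [-0.24, 0, -0.14, 0, 0, 0, 0.2], [-0.24, 0, -0.14, 0, 0, 0, 0.2]],
])

```text
time_s: 15.45
tool_pos: [0.5606, -0.0377, 0.2828]
tool_rot: [180.0, -0.1, 110.0]
force: [0.9, 1.0, -0.7]
grip_width: 0.0523
```

```bash
python3 - <<'E'
from h import *
state();c=cam('side');t=cam('top','dtop.png')
cv2.imwrite('pics/d3.png',np.hstack([z(c['frame'],235,210,48,60,8),z(t['frame'],185,170,48,60,8)]))
E
```

```text
t 15.45 p [ 0.5606 -0.0377  0.2828] rot [ 1.7999e+02 -6.0000e-02  1.1005e+02] f [ 0.87  0.99 -0.73] tq [ 0.03 -0.05 -0.  ] w 0.0523
```

View pics/d3.png

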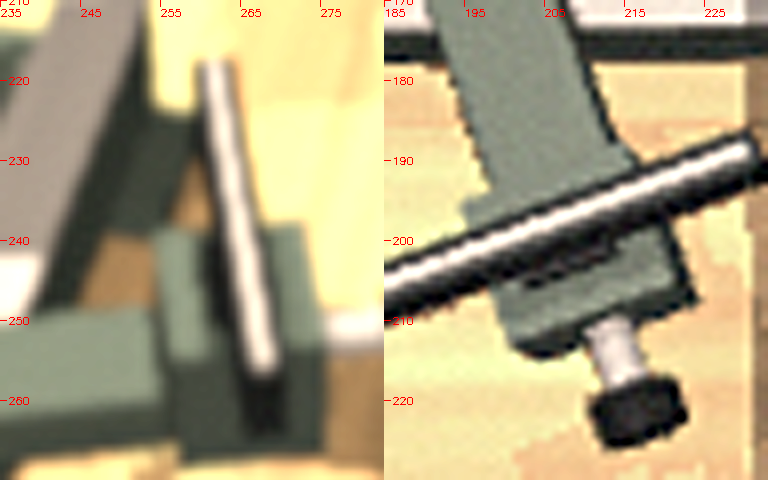

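View pics/dtop.png

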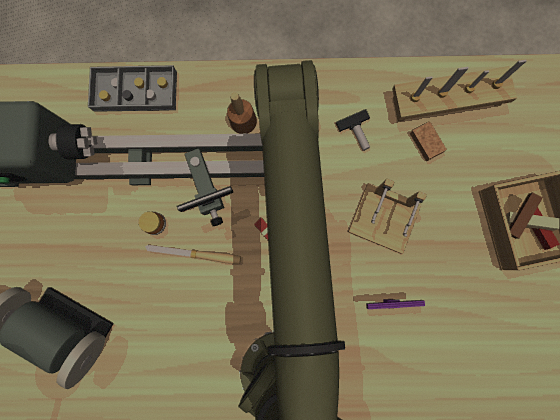

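The rest sits upright in the banjo with its bar centred and along the slot. The bystanders I can see have not moved, and the arm is clear.

```bash
python3 - <<'E'
from h import *
print(env.sign_off())
E
```

```text
the job is handed in; nothing more can be done
None
```

The tool rest is off the rack and down in the banjo with its collar flush, as far as force, position and pictures show. I let go, moved the arm clear and handed the job in at about 15.5 s. No verdict was reported.

**What I did:** I gripped the bar from above and lifted it straight off the hooks. I carried it over, turned it about 43° to match the hole, and lowered it at about 30 mm/s or less until the collar bore on the banjo.

**What went wrong on the way:**
- **First insertion:** the post shoulder caught on the hole's chamfer at about 48 N. I backed off and shifted 2 mm along the banjo's -x, after which it went in with only a few newtons of side force.
- **Cameras:** the two views disagreed by about 4 to 5 mm. I corrected both against the held bar, and they then agreed on the hole position to about 1 mm.

**Last checks:**
- **Seating:** the tool stopped at 0.1435 m, the height predicted for a flush collar, while pressing down.
- **After release:** the bar did not move, and both views show it upright, centred and along the slot.
- **Bystanders:** those I could see in the last top view were where they started. The oil bottle and most of the blank were hidden by the arm in that view, so I could not confirm them.

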